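Seat the trivet in its slate recess

ROBOT

A 6-joint arm with a two-finger parallel gripper is mounted at the origin on the work surface. World frame = base frame: x ahead of the robot, y to its left, z up, the work surface at z = 0. Lengths are in mm, angles in rad, forces in N, time in s.
With the tool pointing down it reaches from about 350 to 875 mm from the base axis. Payload 4.2 kg.
Tool frame: the origin (TCP) lies on the centre line of the jaws, within the pads' length; the fingertips stand 22 mm ahead of it and the grasp point (between the pads) lies 3 mm ahead of it (arm.nose_length is the distance from the TCP to the fingertips, in mm); z points along the fingers, x is the direction in which the jaws open and shut, and the axes are right-handed (so a half turn about z gives the same grasp; the last joint's range is limited). The gripper opens to 85 mm and grips with 20 to 120 N. Pads are 22 mm wide; open, the fingers measure 114 mm over their backs; the gripper's body (76 mm by 85 mm) begins 54 mm behind the grasp point. The pads swing forward as they close: fully open they stand 13 mm farther back than shut.
Start: joints at [-1.024, 0.385, 0.008, 0, -1.194, -0.259], TCP at [177.418, -599.268, 253.312] pointing down, gripper open.
Joint ranges: [-3.14, 3.14], [-1.21, 2.06], [-1.07, 1.41], [-3.16, 2.05], [-2.99, -0.16], [-3.1, 3.1]. Speed limits (rad/s): [2.79, 2.79, 3.14, 3.14, 3.14, 3.14].

INTERFACE

Orientations are given as a unit quaternion [x, y, z, w].
In Python, from bench import telemetry, get_image, workorder, nets, arm gives the robot as it stands.
- The arm moves only by the tool apply_moves, never from a script. Its argument "steps" is a list of rows, each an object with "hand": the opening, from 0 (shut) to 1 (fully open); "xyz": the shift along the tool's x, y, z in cm, a list of three; "delta_rot": the turn, a rotation vector about the tool's x, y, z in rad, a list of three. In form: [{"hand": hand, "xyz": [x, y, z], "delta_rot": [wx, wy, wz]}, ...]. A call has 1 to 12 rows; each row is the pose to reach, as a shift and turn from the pose commanded when the call began, along the tool's axes at that moment; what a row does not reach only later rows make up. A row lasts 1/12 s, in which the tool goes at most 41.7 mm and 7.16 degrees, less where a joint would pass 70% of its speed; a pose out of reach is approached as far as the arm can. A call with a gripper value outside its range is refused whole. The fingers move at their own pace and stop on an object; the grip force is fixed at half the most. Time passes only in rows, so rows that repeat a pose let the fingers close. It gives the time, the measured TCP pose, the force and the opening at its end, in the units of the state.
- telemetry.read_state(): the state, without advancing time (a new reading comes with each control period).
- get_image(name): name is "scene" or "side" or "wrist"; returns a dict with "frame" (420x560x3 uint8, blue, green, red), "fx", "fy", "cx", "cy" (pixels), "origin" and "orientation" of the camera in the world. Camera axes: x right, y down, z forward; pixel columns grow to the right and rows downward; lengths in mm; the calibration is good to about 2 mm. A picture is of the moment at which its call begins. There is no depth.
- workorder.job_done(): hands the job in, once; it reports no verdict.
Trained networks look in a picture, given as the dict that the camera call returned (one of the last four; its "shot" number tells which), for a name from the list of things; names that differ only in an ending like _2 or _b are one class to them, and where a whole thing is asked for, a point or a joint stands for the part that bears it (a point fixed in the world has none). Each returns a list of dicts, best first, with "confidence" (0 to 1); they miss things now and then, are a little off and sometimes report something else, mostly with a low value. They report only what shows in the picture. A call takes as long as a camera call. They do not tell look-alikes from the thing itself.
- nets.recognise(picture, label): "xyz" ([x, y, z] in mm, in world coordinates, good to about 4 mm: the middle of the surface that is visible of it).
- nets.outline_of(picture, label): "pixels" (420x560 bool, what is visible of it).
- nets.pinpoint(picture, label): "xyz" ([x, y, z] in mm, in world coordinates, good to about 4 mm: a listed point, or the origin of a listed thing).
The state is a dict: "clock": time; "joints": joint angles; "joint_vel": joint speeds; "joint_efforts": joint torques, N m; "position": TCP position; "ee_rot": TCP orientation; "contact_force": force on the tool from outside, world axes, zero at the start; "wrist_torque": the same for the moment, N m; "gripper_width": finger opening in mm.
Only numpy, scipy, OpenCV 4.12 (cv2) and the standard library are available. Lean on these libraries where they do the work, as an engineer would, in place of code of your own. Each camera call takes 0.05 s, during which the arm holds its last target.

TASK

Push the round trivet across the slate with the fingertips until it drops into the round recess in the middle tile and lies flat on the recess floor, ready for the hot kettle. Only slide or press it: do not pick it up or turn it over. Leave the filter basket, the carafe and the teaspoons where they are, and finish with the hand clear of everything.

Things in the scene. Friction and masses are not known exactly. Their poses are not given: they have to be found in the camera images.
- trivet: the trivet: a hard silicone disc in coral, 104 mm across and 12 mm thick, flat underneath, with faint rings on top, about 0.12 kg, too wide for most grippers. Starts flat on the slate, on either side of the recess. Origin: centre of its underside; z up through its thickness
- recess (a point): the round recess sunk in the middle slate tile, 112 mm across and 9 mm deep with a flat, slightly paler floor, plain upright wall and a thin steel trim line round its rim, level with the slate; this point is the centre of its floor, 9 mm below the top of the slate and 11 mm above the counter. A seated trivet has its origin here within about 4 mm and stands 3 mm proud of the slate
- slate: three black slate tiles in a row, fixed to the counter with no step between them, together 300 mm (its x) by 600 mm (its y) and 20 mm thick, so the top is 20 mm above the counter. Origin: centre of the underside, straight below the recess centre; turned a little left or right on the counter. (A steel kettle, 220 mm high, stands out of the way at the far right corner of the counter, about 0.9 m from the robot.)
- basket: bystander: a loose white plastic filter basket, an open cone 62 mm high, 92 mm across its rim and 56 mm across its foot, with a tab reaching 74 mm from its axis along its x. It stands on the slate on the opposite side of the recess from the trivet. Origin: centre of the underside
- carafe: bystander: a loose frosted glass carafe with stopper, 90 mm across and 162 mm high, standing on the counter beyond the slate's far long edge. Origin: centre of the underside
- spoon0: bystander: a steel teaspoon about 130 mm long and 30 mm wide lying on the counter beyond the slate's far long edge, bowl towards its +y, lower than the slate's top
- spoon1: bystander: a second teaspoon like the first, beside it
Mind the look-alikes: they are no part of the job. There is more than one size of the trivet; the one meant has the size given above.

How it is judged:
By the outcome, as a careful person would: the job done as asked, in the order asked, and still so for the second after the job is handed in, with the robot touching nothing.
It also fails if it takes over 38 s, if anything falls off the work surface, if the arm or the gripper's body presses on something with over 40 N, if the wrist force passes 120 N, or if a joint passes its speed limit or range.

## Working session

There is one attempt and no reset: what is moved stays moved. The work goes in short steps, Python scripts to look and compute and a tool call to move; the robot and the scene stay as the last step left them, time stands still between calls to the robot, and variables do not carry over. Pictures are saved under pics/ and viewed, and the job is handed in when it is done.

Besides the shell and the picture viewer there is one more tool, called after "Request:" as name(argument=value, ...) on one line, values as JSON. apply_moves: Moves the arm, as the interface text tells. Its arguments: {"type":"object","properties":{"steps":{"type":"array"}},"required":["steps"]}

```bash
mkdir -p pics; ls; python3 - <<'E'
from bench import telemetry, get_image, workorder, nets, arm
import cv2
s=telemetry.read_state(); print({k:s[k] for k in('clock','position','ee_rot','contact_force','gripper_width')})
for n in("scene","side"):
    p=get_image(n); cv2.imwrite(f"pics/{n}0.png",p["frame"]); print(n,p["origin"],p["orientation"],p["fx"])
    for l in("trivet","recess","slate","basket","carafe"):
        print(l,[([round(v) for v in d["xyz"]],round(d["confidence"],2)) for d in nets.pinpoint(p,l)])
E
```

```text
pics
{'clock': 0.0, 'position': array([ 177.25973263, -598.77972198,  252.20704473]), 'ee_rot': array([ 5.98457405e-01,  8.01153864e-01,  6.06016574e-04, -9.24057094e-04]), 'contact_force': array([-0.07467066, -0.82231098,  0.24539678]), 'gripper_width': 85.19002396802995}
scene [840.55945582 715.02434909 987.4023235 ] [ 0.22032734  0.92900782 -0.28777438 -0.07474112] 443.8631196629806
trivet [([558, 200, 22], 0.93), ([309, 294, -1], 0.87), ([633, 500, 3], 0.65)]
recess [([504, 47, 12], 0.59)]
slate [([502, 52, 1], 0.77)]
basket [([495, -100, 22], 0.77), ([505, 49, 2], 0.63)]
carafe [([725, 59, 0], 0.95)]
side [ 448.03775864 -585.60307865  642.90801814] [ 0.90345775 -0.05003056  0.03690112 -0.42414543] 423.13618586458705
trivet [([560, 201, 22], 0.87), ([310, 288, 0], 0.83), ([632, 502, -4], 0.73)]
recess [([506, 48, 14], 0.82)]
slate [([504, 50, -2], 0.86)]
basket [([494, -97, 23], 0.63), ([669, -149, 2], 0.55)]
carafe [([729, 62, -4], 0.64)]
```

View pics/scene0.png

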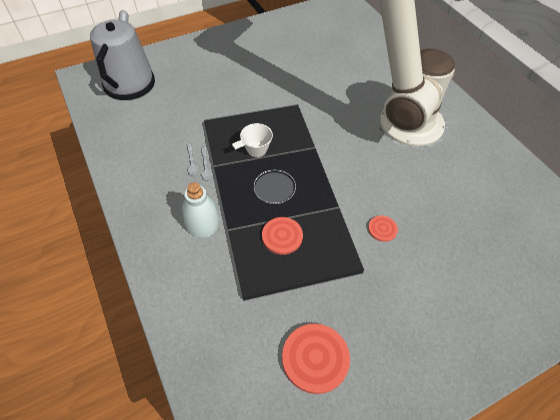

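View pics/side0.png

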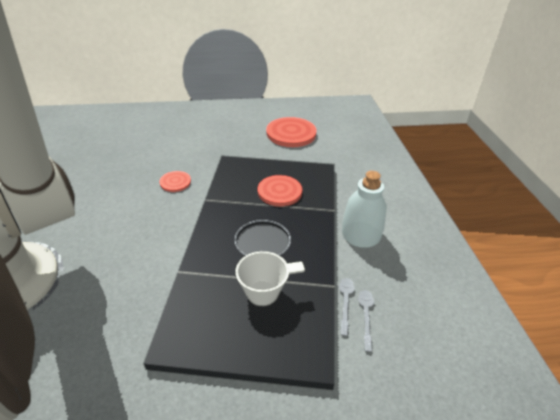

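```bash
cat > h.py <<'E'
from bench import telemetry, get_image, workorder, nets, arm
import cv2, numpy as np
from scipy.spatial.transform import Rotation as R
def ray(p,uv,z):
    uv=np.atleast_2d(uv); d=np.c_[(uv[:,0]-p["cx"])/p["fx"],(uv[:,1]-p["cy"])/p["fy"],np.ones(len(uv))]
    d=R.from_quat(p["orientation"]).apply(d); o=np.array(p["origin"]); return o+d*((z-o[2])/d[:,2])[:,None]
def circ(P):
    A=np.c_[P[:,:2],np.ones(len(P))]; s=np.linalg.lstsq(A,(P[:,:2]**2).sum(1),rcond=None)[0]
    c=s[:2]/2; return c,np.sqrt(s[2]+c@c)
def proj(p,X):
    q=R.from_quat(p["orientation"]).inv().apply(np.atleast_2d(X)-np.array(p["origin"]))
    return np.c_[q[:,0]/q[:,2]*p["fx"]+p["cx"],q[:,1]/q[:,2]*p["fy"]+p["cy"]]
def coral(p,c,z=32,rad=75):
    f=p["frame"]; hsv=cv2.cvtColor(f,cv2.COLOR_BGR2HSV)
    m=((hsv[...,1]>110)&((hsv[...,0]<10)|(hsv[...,0]>172))&(hsv[...,2]>150)).astype(np.uint8)
    n,l,st,ce=cv2.connectedComponentsWithStats(m)
    u=proj(p,[c[0],c[1],z])[0]
    i=min((k for k in range(1,n) if st[k,4]>150),key=lambda k:np.hypot(*(ce[k]-u)))
    ct=max(cv2.findContours((l==i).astype(np.uint8),cv2.RETR_EXTERNAL,cv2.CHAIN_APPROX_NONE)[0],key=len)[:,0]
    return ct,st[i]
E
python3 - <<'E'
from h import *
print([ (a,getattr(arm,a)) for a in dir(arm) if a[0]!='_'])
for n in("scene","side"):
    p=get_image(n)
    for c in((559,200),(309,290),(632,500)):
        ct,st=coral(p,c); print(n,c,circ(ray(p,ct,32 if c[0]==559 else 12)),st)
    # steel trim: bright ring near recess
    g=cv2.cvtColor(p["frame"],cv2.COLOR_BGR2GRAY)
    th=np.linspace(0,2*np.pi,90,endpoint=False); pts=[]
    for t in th:
        rs=np.arange(44,68,.5); X=np.c_[505+rs*np.cos(t),48+rs*np.sin(t),0*rs+20]
        uv=proj(p,X).astype(np.float32); v=cv2.remap(g,uv[:,0].reshape(1,-1),uv[:,1].reshape(1,-1),cv2.INTER_LINEAR)[0]
        k=v.argmax(); 
        if v[k]>75: pts.append(X[k])
    pts=np.array(pts); c,r=circ(pts)
    for _ in range(4):
        e=abs(np.hypot(*(pts[:,:2]-c).T)-r); pts=pts[e<max(2,2*np.median(e))]; c,r=circ(pts)
    print("recess",c,r,len(pts))
E
```

```text
[('IKError', <class 'bench.IKError'>), ('nose_length', 22.0)]
scene (559, 200) (array([560.16470751, 202.60003929]), np.float64(52.10279709074759)) [ 262  217   41   38 1200]
scene (309, 290) (array([310.20607782, 290.45181209]), np.float64(37.264357496032204)) [369 216  29  25 578]
scene (632, 500) (array([630.95704342, 501.06080893]), np.float64(73.4061141080845)) [ 282  323   68   71 3715]
recess [503.86197395  46.48942773] 56.67615420898535 73
side (559, 200) (array([561.12685115, 200.31185391]), np.float64(53.9141749914233)) [ 257  175   45   30 1038]
side (309, 290) (array([310.90529172, 280.42902693]), np.float64(36.54367696305641)) [161 172  29  19 442]
side (632, 500) (array([633.3863162 , 502.43343702]), np.float64(75.65451072112704)) [ 267  118   49   28 1071]
recess [507.32661996  51.73878475] 55.841346162080114 41
```

```bash
cat >> h.py <<'E'
def shift(tgt, s=None):
    s=s or telemetry.read_state(); return R.from_quat(s["ee_rot"]).inv().apply(np.array(tgt)-s["position"])/10
E
python3 - <<'E'
from h import *
s=telemetry.read_state(); s["position"]=np.array([177.418,-599.268,253.312])
d=np.array([504.5,48])-[560.5,201.5]; d/=np.hypot(*d); print(d)
t=np.array([560.5,201.5])-d*85; print(t, shift([*t,252],s)); print(R.from_quat(s["ee_rot"]).as_matrix())
E
```

```text
[-0.34272567 -0.93943553]
[589.63168163 281.35202017] [72.73994546 64.52145716  0.12847741]
[[-2.83839232e-01  9.58871882e-01  5.72743021e-05]
 [ 9.58871881e-01  2.83839236e-01 -5.77265403e-05]
 [-7.16090505e-05  3.85336609e-05 -9.99999997e-01]]
```

Request:
apply_moves(steps=[{"hand": 0.6, "xyz": [36.4, 32.3, 0], "delta_rot": [0, 0, -0.47]}, {"hand": 0.6, "xyz": [36.4, 32.3, 0], "delta_rot": [0, 0, -0.47]}, {"hand": 0.6, "xyz": [36.4, 32.3, 0], "delta_rot": [0, 0, -0.47]}, {"hand": 0.6, "xyz": [36.4, 32.3, 0], "delta_rot": [0, 0, -0.47]}, {"hand": 0.6, "xyz": [36.4, 32.3, 0], "delta_rot": [0, 0, -0.47]}, {"hand": 0.6, "xyz": [36.4, 32.3, 0], "delta_rot": [0, 0, -0.47]}, {"hand": 0.6, "xyz": [36.4, 32.3, 0], "delta_rot": [0, 0, -0.47]}, {"hand": 0.6, "xyz": [36.4, 32.3, 0], "delta_rot": [0, 0, -0.47]}, {"hand": 0.6, "xyz": [36.4, 32.3, 0], "delta_rot": [0, 0, -0.47]}, {"hand": 0.6, "xyz": [36.4, 32.3, 0], "delta_rot": [0, 0, -0.47]}, {"hand": 0.6, "xyz": [36.4, 32.3, 0], "delta_rot": [0, 0, -0.47]}, {"hand": 0.6, "xyz": [36.4, 32.3, 0], "delta_rot": [0, 0, -0.47]}])

```text
clock: 1.7
position: [384.7, -156.0, 253.9]
ee_rot: [0.394, 0.919, 0.0, 0.001]
contact_force: [0.5, 0.3, -0.0]
gripper_width: 51.5
```

```bash
python3 - <<'E'
from h import *
s=telemetry.read_state(); print(s["clock"],s["position"],s["gripper_width"],s["joints"])
M=R.from_quat(s["ee_rot"]).as_matrix();a=np.degrees(np.arctan2(M[1,0],M[0,0])); print(a,-np.radians(160-a)); print(shift([589.6,281.3,252]))
E
```

```text
1.7 [ 384.67076941 -155.97057886  253.92872273] 51.515571451348016 [ 9.92771295e-03  1.58632640e-02 -4.66842700e-01 -7.48874530e-05
 -1.08612390e+00 -8.20769777e-01]
133.54012154107758 -0.4618119987857194
[17.58083323 44.9767814   0.23690601]
```

Request:
apply_moves(steps=[{"hand": 0.6, "xyz": [17.6, 45.0, 0], "delta_rot": [0, 0, -0.462]}, {"hand": 0.6, "xyz": [17.6, 45.0, 0], "delta_rot": [0, 0, -0.462]}, {"hand": 0.6, "xyz": [17.6, 45.0, 0], "delta_rot": [0, 0, -0.462]}, {"hand": 0.6, "xyz": [17.6, 45.0, 0], "delta_rot": [0, 0, -0.462]}, {"hand": 0.6, "xyz": [17.6, 45.0, 0], "delta_rot": [0, 0, -0.462]}, {"hand": 0.6, "xyz": [17.6, 45.0, 0], "delta_rot": [0, 0, -0.462]}, {"hand": 0.6, "xyz": [17.6, 45.0, 0], "delta_rot": [0, 0, -0.462]}, {"hand": 0.6, "xyz": [17.6, 45.0, 0], "delta_rot": [0, 0, -0.462]}, {"hand": 0.6, "xyz": [17.6, 45.0, 0], "delta_rot": [0, 0, -0.462]}, {"hand": 0.6, "xyz": [17.6, 45.0, 0], "delta_rot": [0, 0, -0.462]}, {"hand": 0.6, "xyz": [17.6, 45.0, 0], "delta_rot": [0, 0, -0.462]}, {"hand": 0.6, "xyz": [17.6, 45.0, 0], "delta_rot": [0, 0, -0.462]}])

```text
clock: 2.7
position: [590.9, 282.2, 252.6]
ee_rot: [0.174, 0.985, 0.0, 0.0]
contact_force: [0.4, 0.0, 0.9]
gripper_width: 50.7
```

```bash
python3 - <<'E'
from h import *
p=get_image("wrist"); cv2.imwrite("pics/w1.png",p["frame"])
for l in("trivet","recess"): print(l,[([round(v) for v in d["xyz"]],round(d["confidence"],2)) for d in nets.pinpoint(p,l)])
try:
    ct,st=coral(p,(560,201)); print(circ(ray(p,ct,32)),st)
except Exception as e: print(e)
s=telemetry.read_state(); print(s["clock"],s["position"],s["gripper_width"])
M=R.from_quat(s["ee_rot"]).as_matrix();a=np.degrees(np.arctan2(M[1,0],M[0,0])); print(a); print(shift([589.6,281.3,70]))
E
```

```text
trivet [([304, 289, 2], 0.87), ([560, 202, 20], 0.71), ([632, 498, 2], 0.71)]
recess []
(array([562.24077096, 202.05644861]), np.float64(49.35022186589737)) [ 234   49  100  106 5924]
2.85 [589.87030468 280.20056747 251.90587043] 50.6146465633789
159.99363782961285
[ 0.04488947  0.11946399 18.1904917 ]
```

View pics/w1.png

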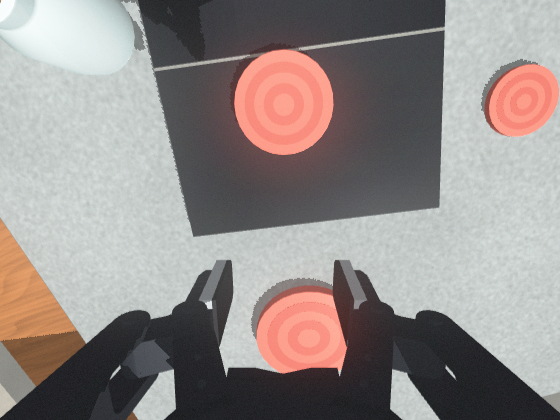

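Request:
apply_moves(steps=[{"hand": 0.6, "xyz": [0, 0.1, 20], "delta_rot": [0, 0, 0]}, {"hand": 0.6, "xyz": [0, 0.1, 20], "delta_rot": [0, 0, 0]}, {"hand": 0.6, "xyz": [0, 0.1, 20], "delta_rot": [0, 0, 0]}, {"hand": 0.6, "xyz": [0, 0.1, 20], "delta_rot": [0, 0, 0]}, {"hand": 0.6, "xyz": [0, 0.1, 20], "delta_rot": [0, 0, 0]}, {"hand": 0.6, "xyz": [0, 0.1, 20], "delta_rot": [0, 0, 0]}, {"hand": 0.6, "xyz": [0, 0.1, 20], "delta_rot": [0, 0, 0]}])

```text
clock: 3.43
position: [589.4, 278.0, 52.6]
ee_rot: [0.175, 0.985, -0.002, -0.001]
contact_force: [0.8, 0.6, 0.8]
gripper_width: 51.5
```

Request:
apply_moves(steps=[{"hand": 0.6, "xyz": [0, 0, 0.2], "delta_rot": [0, 0, 0]}, {"hand": 0.6, "xyz": [0, 0, 0.4], "delta_rot": [0, 0, 0]}, {"hand": 0.6, "xyz": [0, 0, 0.5], "delta_rot": [0, 0, 0]}, {"hand": 0.6, "xyz": [0, 0, 0.5], "delta_rot": [0, 0, 0]}])

```text
clock: 3.77
position: [590.7, 280.0, 50.3]
ee_rot: [0.175, 0.985, 0.001, 0.001]
contact_force: [0.2, -1.1, 0.0]
gripper_width: 50.9
```

```bash
python3 - <<'E'
from h import *
for i in range(3):
    p=get_image("wrist"); s=telemetry.read_state(); print(s["clock"],s["position"],s["contact_force"],s["gripper_width"])
cv2.imwrite("pics/w2.png",p["frame"])
p=get_image("scene"); u=proj(p,[575,240,30])[0].astype(int); c=p["frame"][u[1]-50:u[1]+50,u[0]-70:u[0]+70]
cv2.imwrite("pics/s2.png",cv2.resize(c,None,fx=5,fy=5,interpolation=2))
E
```

```text
3.8167 [590.55029236 279.9071196   49.90035599] [0.2370526  0.88370645 0.60913829] 51.33774889960027
3.8667 [590.45322276 279.8227693   49.60144991] [ 0.24404671 -0.54865465  0.0132541 ] 51.170818844463014
3.9167 [590.32947668 279.79801889  49.30007036] [ 0.30220381 -1.08211389 -0.15217619] 50.94215378358735
```

View pics/w2.png

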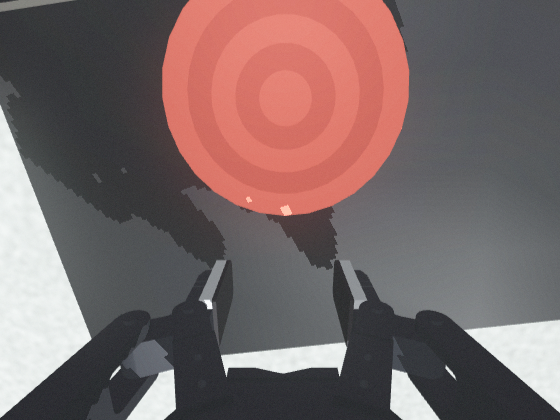

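View pics/s2.png

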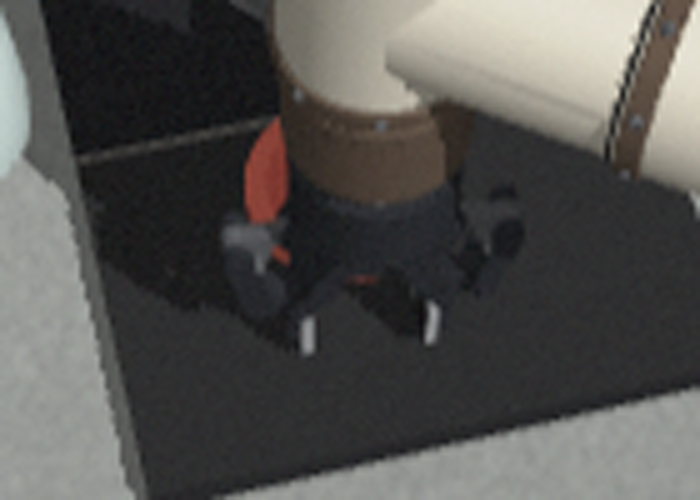

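Request:
apply_moves(steps=[{"hand": 0.6, "xyz": [0, 0, 0.2], "delta_rot": [0, 0, 0]}, {"hand": 0.6, "xyz": [0, 0, 0.3], "delta_rot": [0, 0, 0]}, {"hand": 0.6, "xyz": [0, 0, 0.4], "delta_rot": [0, 0, 0]}, {"hand": 0.6, "xyz": [0, 0, 0.4], "delta_rot": [0, 0, 0]}, {"hand": 0.6, "xyz": [0, 0, 0.4], "delta_rot": [0, 0, 0]}, {"hand": 0.6, "xyz": [0, 0, 0.4], "delta_rot": [0, 0, 0]}])

```text
clock: 4.47
position: [590.0, 279.5, 44.2]
ee_rot: [0.175, 0.985, -0.0, -0.0]
contact_force: [-0.1, -0.3, -0.1]
gripper_width: 50.8
```

Request:
apply_moves(steps=[{"hand": 0.6, "xyz": [0, 0, 0.1], "delta_rot": [0, 0, 0]}, {"hand": 0.6, "xyz": [0, 0, 0.2], "delta_rot": [0, 0, 0]}, {"hand": 0.6, "xyz": [0, 0, 0.3], "delta_rot": [0, 0, 0]}, {"hand": 0.6, "xyz": [0, 0, 0.3], "delta_rot": [0, 0, 0]}, {"hand": 0.6, "xyz": [0, 0, 0.3], "delta_rot": [0, 0, 0]}, {"hand": 0.6, "xyz": [0, 0, 0.3], "delta_rot": [0, 0, 0]}])

```text
clock: 4.97
position: [590.1, 279.5, 41.3]
ee_rot: [0.175, 0.985, 0.0, 0.0]
contact_force: [-0.5, 0.6, -0.4]
gripper_width: 51.4
```

Request:
apply_moves(steps=[{"hand": 0.6, "xyz": [0, 0, 0.1], "delta_rot": [0, 0, 0]}, {"hand": 0.6, "xyz": [0, 0, 0.2], "delta_rot": [0, 0, 0]}, {"hand": 0.6, "xyz": [0, 0, 0.2], "delta_rot": [0, 0, 0]}, {"hand": 0.6, "xyz": [0, 0, 0.2], "delta_rot": [0, 0, 0]}, {"hand": 0.6, "xyz": [0, 0, 0.2], "delta_rot": [0, 0, 0]}])

```text
clock: 5.38
position: [590.1, 279.5, 39.3]
ee_rot: [0.175, 0.985, -0.0, -0.0]
contact_force: [0.1, -0.2, -0.5]
gripper_width: 51.1
```

Request:
apply_moves(steps=[{"hand": 0.6, "xyz": [0, 0, 0.1], "delta_rot": [0, 0, 0]}, {"hand": 0.6, "xyz": [0, 0, 0.2], "delta_rot": [0, 0, 0]}, {"hand": 0.6, "xyz": [0, 0, 0.2], "delta_rot": [0, 0, 0]}, {"hand": 0.6, "xyz": [0, 0, 0.2], "delta_rot": [0, 0, 0]}, {"hand": 0.6, "xyz": [0, 0, 0.2], "delta_rot": [0, 0, 0]}])

```text
clock: 5.8
position: [590.2, 279.6, 38.9]
ee_rot: [0.174, 0.985, 0.0, 0.0]
contact_force: [-2.2, -0.5, 6.9]
gripper_width: 51.3
```

Request:
apply_moves(steps=[{"hand": 0.6, "xyz": [0, 0, -0.6], "delta_rot": [0, 0, 0]}, {"hand": 0.6, "xyz": [0, -1, -0.6], "delta_rot": [0, 0, 0]}, {"hand": 0.6, "xyz": [0, -2, -0.6], "delta_rot": [0, 0, 0]}, {"hand": 0.6, "xyz": [0, -2.5, -0.6], "delta_rot": [0, 0, 0]}, {"hand": 0.6, "xyz": [0, -3, -0.6], "delta_rot": [0, 0, 0]}, {"hand": 0.6, "xyz": [0, -4, -0.6], "delta_rot": [0, 0, 0]}, {"hand": 0.6, "xyz": [0, -5, -0.6], "delta_rot": [0, 0, 0]}, {"hand": 0.6, "xyz": [0, -6, -0.6], "delta_rot": [0, 0, 0]}, {"hand": 0.6, "xyz": [0, -7, -0.6], "delta_rot": [0, 0, 0]}, {"hand": 0.6, "xyz": [0, -8, -0.6], "delta_rot": [0, 0, 0]}, {"hand": 0.6, "xyz": [0, -9, -0.6], "delta_rot": [0, 0, 0]}, {"hand": 0.6, "xyz": [0, -9.5, -0.6], "delta_rot": [0, 0, 0]}])

```text
clock: 6.8
position: [556.7, 188.8, 43.3]
ee_rot: [0.175, 0.985, -0.0, -0.0]
contact_force: [-0.3, 0.7, -0.2]
gripper_width: 51.0
```

```bash
cat > look.py <<'E'
from h import *
import sys
k=sys.argv[1]
for n in("wrist","side"):
    p=get_image(n); f=p["frame"].copy()
    if n=="side":
        u=proj(p,[515,80,25])[0].astype(int); f=cv2.resize(f[u[1]-70:u[1]+70,u[0]-90:u[0]+90],None,fx=4,fy=4,interpolation=2)
    cv2.imwrite(f"pics/{n}{k}.png",f)
    for l in("trivet","recess"): print(n,l,[([round(v) for v in d["xyz"]],round(d["confidence"],2)) for d in nets.pinpoint(p,l)])
s=telemetry.read_state(); print(s["clock"],s["position"],s["gripper_width"],s["contact_force"]); print(shift([523.8,101,43.5]))
E
python3 look.py 3
```

```text
wrist trivet [([538, 135, 20], 0.75)]
wrist recess []
side trivet [([538, 135, 19], 0.84), ([310, 289, 1], 0.76), ([633, 502, -4], 0.65)]
side recess [([506, 44, 11], 0.68)]
7.1 [557.65011848 190.66163624  43.36887583] 51.0724525857662 [-0.65392869 -0.17263837 -0.26375292]
[ 0.0999223  -9.58333683 -0.01542578]
```

View pics/wrist3.png

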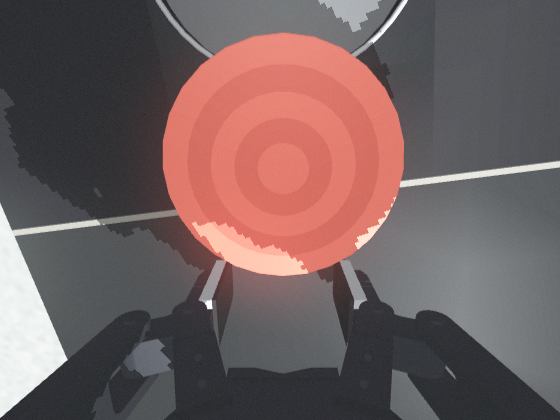

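View pics/side3.png

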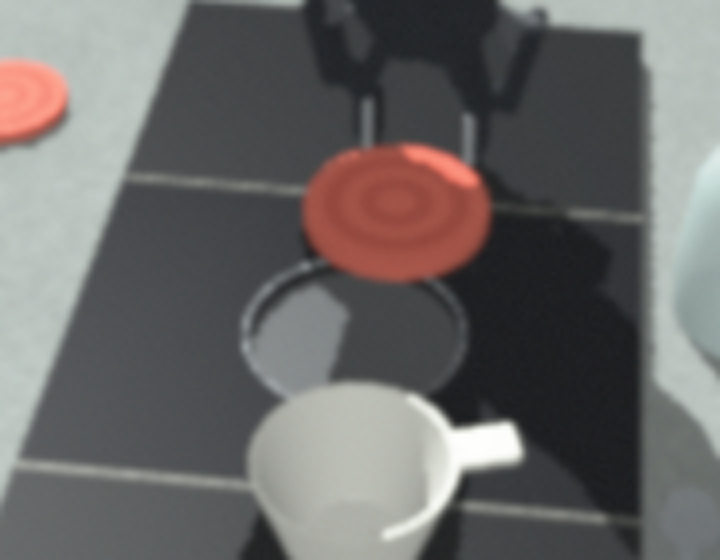

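Request:
apply_moves(steps=[{"hand": 0.6, "xyz": [0, -1, 0], "delta_rot": [0, 0, 0]}, {"hand": 0.6, "xyz": [0, -2, 0], "delta_rot": [0, 0, 0]}, {"hand": 0.6, "xyz": [0, -3, 0], "delta_rot": [0, 0, 0]}, {"hand": 0.6, "xyz": [0, -4, 0], "delta_rot": [0, 0, 0]}, {"hand": 0.6, "xyz": [0, -4.8, 0], "delta_rot": [0, 0, 0]}, {"hand": 0.6, "xyz": [0, -5.5, 0], "delta_rot": [0, 0, 0]}, {"hand": 0.6, "xyz": [0, -6.0, 0], "delta_rot": [0, 0, 0]}, {"hand": 0.6, "xyz": [0, -6.4, 0], "delta_rot": [0, 0, 0]}, {"hand": 0.6, "xyz": [0, -6.4, 0], "delta_rot": [0, 0, 0]}])

```text
clock: 7.85
position: [534.9, 129.3, 43.3]
ee_rot: [0.175, 0.985, -0.0, -0.0]
contact_force: [0.1, 0.1, -0.6]
gripper_width: 50.7
```

```bash
python3 look.py 4
```

```text
wrist trivet [([517, 77, 20], 0.62)]
wrist recess []
side trivet [([635, 502, -7], 0.82), ([514, 76, 21], 0.77), ([311, 287, 2], 0.62), ([648, -114, -1], 0.52)]
side recess []
8.15 [535.33985301 130.36149147  43.17002784] 50.93805221578738 [-0.46214133  0.09882749 -0.24489689]
[ 0.07520207 -3.15389687 -0.03196693]
```

View pics/wrist4.png

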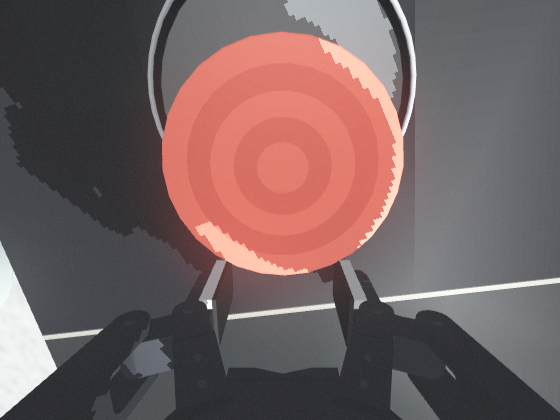

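View pics/side4.png

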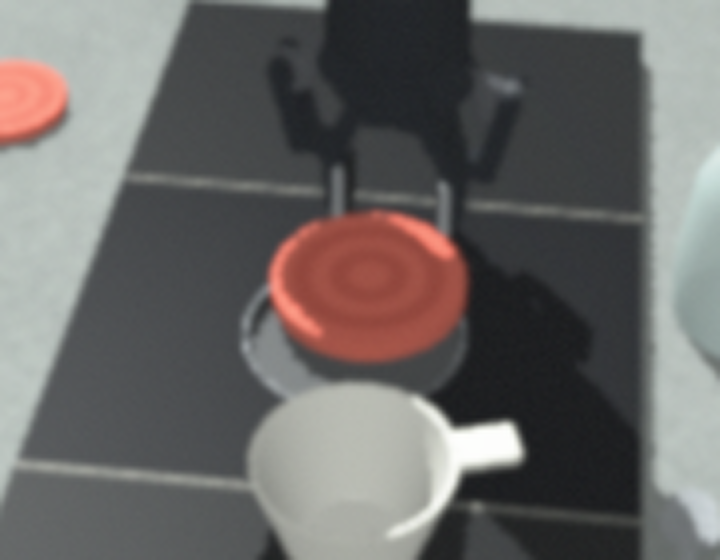

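Request:
apply_moves(steps=[{"hand": 0.6, "xyz": [0, -0.5, 0], "delta_rot": [0, 0, 0]}, {"hand": 0.6, "xyz": [0, -1.0, 0], "delta_rot": [0, 0, 0]}, {"hand": 0.6, "xyz": [0, -1.5, 0], "delta_rot": [0, 0, 0]}, {"hand": 0.6, "xyz": [0, -2.0, 0], "delta_rot": [0, 0, 0]}, {"hand": 0.6, "xyz": [0, -2.4, 0], "delta_rot": [0, 0, 0]}, {"hand": 0.6, "xyz": [0, -2.7, 0], "delta_rot": [0, 0, 0]}, {"hand": 0.6, "xyz": [0, -3.0, 0], "delta_rot": [0, 0, 0]}, {"hand": 0.6, "xyz": [0, -3.0, 0], "delta_rot": [0, 0, 0]}])

```text
clock: 8.82
position: [524.3, 101.1, 43.1]
ee_rot: [0.175, 0.985, -0.0, -0.001]
contact_force: [0.4, -0.6, -0.2]
gripper_width: 51.4
```

```bash
python3 look.py 5
```

```text
wrist trivet [([504, 50, 11], 0.93)]
wrist recess []
side trivet [([311, 288, 3], 0.92), ([506, 50, 12], 0.77), ([635, 504, -5], 0.75), ([496, -97, 24], 0.46)]
side recess []
9.1167 [525.09415026 102.16004894  43.28197088] 51.181737306377656 [0.0819547  0.83123787 0.6694703 ]
[ 0.08166609 -0.15341651 -0.02178936]
```

View pics/wrist5.png

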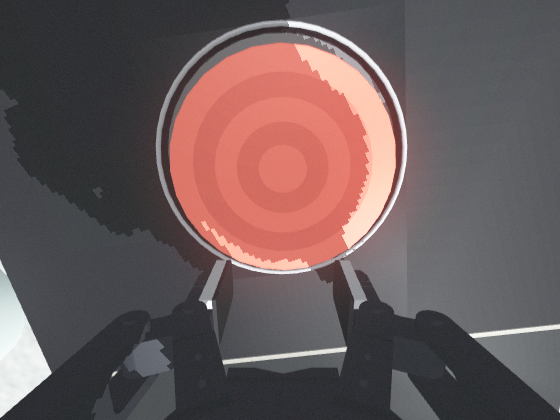

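View pics/side5.png

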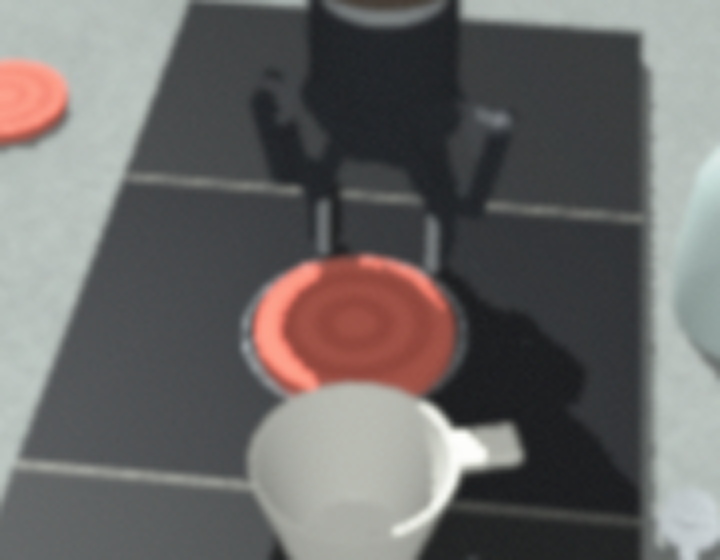

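Request:
apply_moves(steps=[{"hand": 0.6, "xyz": [0, 1, 0], "delta_rot": [0, 0, 0]}, {"hand": 0.6, "xyz": [0, 3, -1], "delta_rot": [0, 0, 0]}, {"hand": 0.6, "xyz": [0, 5, -4], "delta_rot": [0, 0, 0]}, {"hand": 0.6, "xyz": [0, 7, -8], "delta_rot": [0, 0, 0]}, {"hand": 0.6, "xyz": [0, 8, -10], "delta_rot": [0, 0, 0]}, {"hand": 0.6, "xyz": [0, 8, -12], "delta_rot": [0, 0, 0]}, {"hand": 0.6, "xyz": [0, 8, -12], "delta_rot": [0, 0, 0]}, {"hand": 0.6, "xyz": [0, 8, -12], "delta_rot": [0, 0, 0]}])

```text
clock: 9.78
position: [553.1, 178.3, 164.5]
ee_rot: [0.174, 0.985, 0.001, 0.001]
contact_force: [0.5, -0.1, -0.3]
gripper_width: 51.1
```

```bash
python3 look.py 6; python3 - <<'E'
from h import *
for n in("wrist","scene","side"):
    p=get_image(n); ct,st=coral(p,(505,49),23); P=ray(p,ct,23); c,r=circ(P); e=np.hypot(*(P[:,:2]-c).T)-r
    print(n,c,r,e.std()); 
    if n=="scene": cv2.imwrite("pics/scene6.png",p["frame"])
    X=proj(p,[[504.5+r0*np.cos(t),48+r0*np.sin(t),20] for r0 in(56,) for t in np.linspace(0,6.28,5)])
    for l in("basket","carafe","spoon0"): print(l,[([round(v) for v in d["xyz"]],round(d["confidence"],2)) for d in nets.pinpoint(p,l)])
E
```

```text
wrist trivet [([506, 49, 11], 0.93), ([306, 289, -4], 0.81)]
wrist recess []
side trivet [([507, 48, 12], 0.96), ([308, 290, 4], 0.87), ([638, 502, -6], 0.68)]
side recess []
10.0833 [552.10083379 176.74975923 162.08607624] 51.4395022579254 [-0.02942209  0.8652124   1.03109115]
[ 0.03299247 -8.06324377 11.87430917]
wrist [538.70716032  41.73812747] 23.495866133195754 4.931893796536887
basket []
carafe [([727, 62, 2], 0.65)]
spoon0 []
scene [501.01626612  78.46136787] 28.87007564904045 3.640637430857698
basket [([494, -97, 23], 0.86)]
carafe [([725, 62, 0], 0.62)]
spoon0 [([674, -151, -2], 0.62), ([640, -117, 2], 0.54)]
side [506.02995248  52.35952604] 49.563160515531415 4.192679594842816
basket [([495, -100, 24], 0.64)]
carafe [([729, 61, -4], 0.96)]
spoon0 [([668, -150, -2], 0.84), ([647, -116, -1], 0.72)]
```

View pics/wrist6.png

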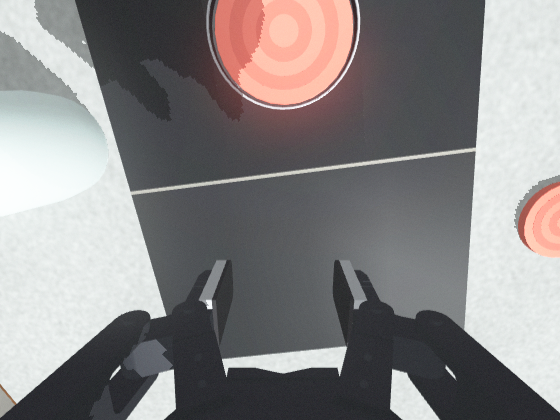

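View pics/side6.png

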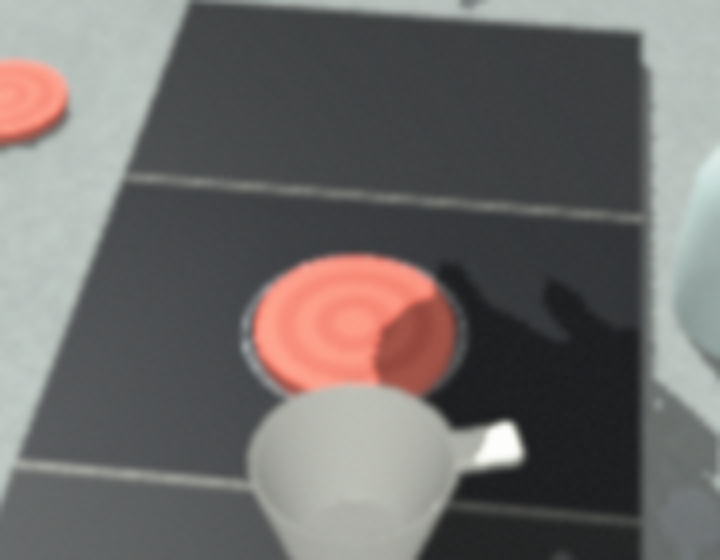

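View pics/scene6.png

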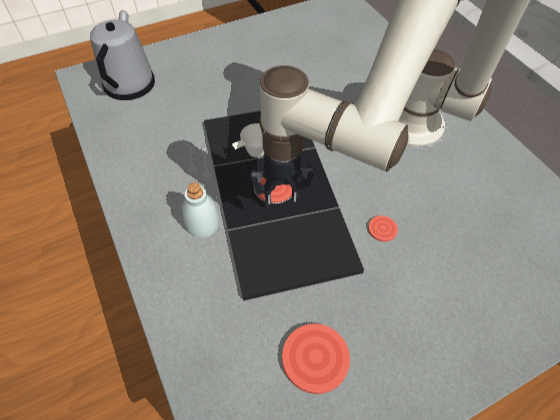

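Request:
apply_moves(steps=[{"hand": 0.6, "xyz": [0, 4, -3], "delta_rot": [0, 0, 0]}, {"hand": 0.6, "xyz": [0, 7, -6], "delta_rot": [0, 0, 0]}, {"hand": 0.6, "xyz": [0, 7, -9], "delta_rot": [0, 0, 0]}, {"hand": 0.6, "xyz": [0, 7, -9], "delta_rot": [0, 0, 0]}, {"hand": 0.6, "xyz": [0, 7, -9], "delta_rot": [0, 0, 0]}, {"hand": 0.6, "xyz": [0, 7, -9], "delta_rot": [0, 0, 0]}])

```text
clock: 11.18
position: [576.2, 242.8, 253.0]
ee_rot: [0.175, 0.985, 0.0, -0.0]
contact_force: [0.6, 0.1, -1.4]
gripper_width: 51.7
```

```bash
python3 - <<'E'
from h import *
for n in("wrist","scene"):
    p=get_image(n); f=p["frame"]
    u=proj(p,[505,48,22])[0].astype(int); print(n,u)
    y,x=max(u[1]-70,0),max(u[0]-70,0); c=f[y:y+140,x:x+140]; cv2.imwrite(f"pics/{n}7.png",cv2.resize(c,None,fx=4,fy=4,interpolation=2))
    b,g,r=[f[...,i].astype(int) for i in range(3)]
    m=((r-b>40)&(r>1.4*b)).astype(np.uint8); k,l,st,ce=cv2.connectedComponentsWithStats(m); i=min(range(1,k),key=lambda j:np.hypot(*(ce[j]-u))+1000*(st[j,4]<100))
    ct=max(cv2.findContours((l==i).astype(np.uint8),cv2.RETR_EXTERNAL,cv2.CHAIN_APPROX_NONE)[0],key=len)[:,0]
    P=ray(p,ct,23); cc,rr=circ(P); e=np.hypot(*(P[:,:2]-cc).T)-rr; print(n,cc,rr,e.std(),st[i])
    h=cv2.cvtColor(f,cv2.COLOR_BGR2GRAY)
    pts=[]
    for t in np.linspace(0,2*np.pi,90,endpoint=False):
        rs=np.arange(53,61,.3); X=np.c_[505+rs*np.cos(t),48+rs*np.sin(t),0*rs+20]
        q=proj(p,X).astype(np.float32); sat=h.astype(np.float32)-2*abs(r-b); v=cv2.remap(sat.astype(np.float32),q[:,:1].T,q[:,1:].T,cv2.INTER_LINEAR)[0]
        j=v.argmax()
        if v[j]>80: pts.append(X[j])
    if len(pts)>8: print("rim",circ(np.array(pts)),len(pts))
E
```

```text
wrist [282 -28]
wrist [515.59678449  74.82889366] 31.845871947660832 11.179964394918995 [ 234    0   97   37 2606]
rim (array([506.08065578,  47.52179081]), np.float64(57.03245075385323)) 34
scene [274 185]
scene [493.00598734  80.68712481] 28.47283973017616 5.623388821229758 [274 184  20  19 267]
rim (array([504.35097588,  47.2929275 ]), np.float64(57.454934382629794)) 36
```

View pics/wrist7.png

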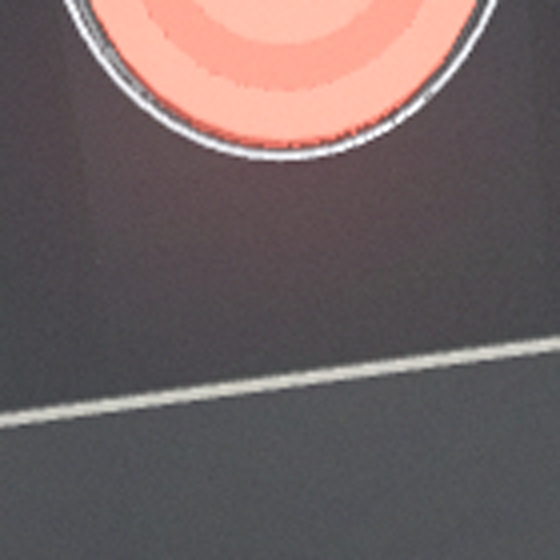

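View pics/scene7.png

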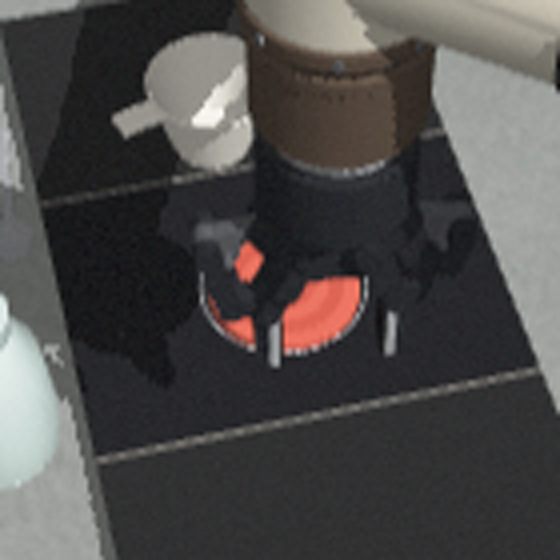

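Request:
apply_moves(steps=[{"hand": 0.6, "xyz": [0, -4, 0], "delta_rot": [0, 0, 0]}, {"hand": 0.6, "xyz": [0, -7, 0], "delta_rot": [0, 0, 0]}, {"hand": 0.6, "xyz": [0, -10, 0], "delta_rot": [0, 0, 0]}, {"hand": 0.6, "xyz": [0, -10, 0], "delta_rot": [0, 0, 0]}, {"hand": 0.6, "xyz": [0, -10, 0], "delta_rot": [0, 0, 0]}, {"hand": 0.6, "xyz": [0, -10, 0], "delta_rot": [0, 0, 0]}])

```text
clock: 11.78
position: [542.2, 148.7, 252.9]
ee_rot: [0.175, 0.985, -0.0, -0.0]
contact_force: [-0.7, -0.7, 0.2]
gripper_width: 50.9
```

```bash
python3 - <<'E'
from h import *
for n in("wrist",):
    p=get_image(n); f=p["frame"]
    u=proj(p,[505,48,22])[0].astype(int); print(n,u)
    y,x=max(u[1]-70,0),max(u[0]-70,0); c=f[y:y+140,x:x+140]; cv2.imwrite(f"pics/{n}8.png",cv2.resize(c,None,fx=4,fy=4,interpolation=2))
    b,g,r=[f[...,i].astype(int) for i in range(3)]
    m=((r-b>40)&(r>1.4*b)).astype(np.uint8); k,l,st,ce=cv2.connectedComponentsWithStats(m); i=min(range(1,k),key=lambda j:np.hypot(*(ce[j]-u))+1000*(st[j,4]<100))
    ct=max(cv2.findContours((l==i).astype(np.uint8),cv2.RETR_EXTERNAL,cv2.CHAIN_APPROX_NONE)[0],key=len)[:,0]
    P=ray(p,ct,23); cc,rr=circ(P); e=np.hypot(*(P[:,:2]-cc).T)-rr; print(n,cc,rr,e.std(),st[i])
    h=cv2.cvtColor(f,cv2.COLOR_BGR2GRAY)
    pts=[]
    for t in np.linspace(0,2*np.pi,90,endpoint=False):
        rs=np.arange(53,61,.3); X=np.c_[505+rs*np.cos(t),48+rs*np.sin(t),0*rs+20]
        q=proj(p,X).astype(np.float32); sat=h.astype(np.float32)-2*abs(r-b); v=cv2.remap(sat.astype(np.float32),q[:,:1].T,q[:,1:].T,cv2.INTER_LINEAR)[0]
        j=v.argmax()
        if v[j]>80: pts.append(X[j])
    if len(pts)>8: print("rim",circ(np.array(pts)),len(pts))
E
```

```text
wrist [283  84]
wrist [505.83242318  50.40578028] 52.218584896120575 0.8519787111556876 [ 234   30  101  108 8428]
rim (array([505.8861148 ,  47.47007007]), np.float64(56.925054147605074)) 90
```

View pics/wrist8.png

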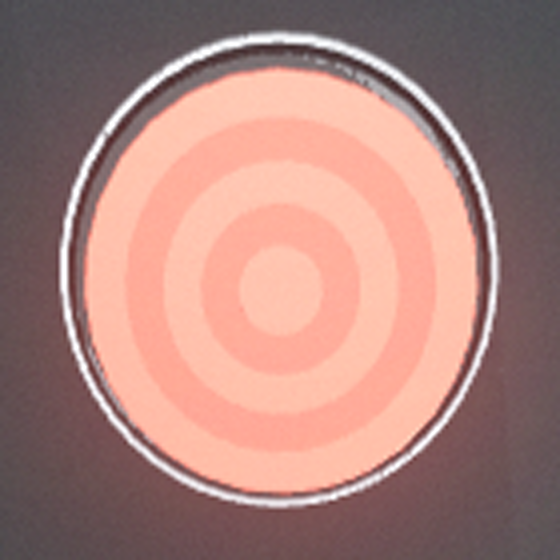

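```bash
python3 -c "
from h import *
print(workorder.job_done()); s=telemetry.read_state(); print(s['clock'],s['position'])"
```

```text
the job is handed in; nothing more can be done
None
the job is handed in; nothing more can be done
```

The 104 mm trivet is seated in the recess. I slid it about 160 mm across the slate with the two half-open fingertips and it dropped in. I then raised the hand well clear and handed the job in at about 12 s.

- **Seating:** in the last wrist picture the disc lies wholly inside the steel rim. Fitted on the plane of its top when seated, it comes out as a clean circle of 52.2 mm radius (true radius 52 mm), so it looks flat. It sits about 2.9 mm off the recess centre, towards the side I pushed from, which is within the 4 mm allowed. The network put its underside at a height of 11–12 mm, against 11 mm for the recess floor.
- **Other things:** the carafe and basket read within about 4 mm of where they started. I only measured the spoons at the end, but the hand never went near them.
- **Force:** the largest reading I saw was about 7 N, when I touched the slate to find the fingertip height.
- **Checks that failed or disagreed:**
  - The outline fits from the scene and side cameras at the end were unusable, because the arm, the basket and a shadow partly covered the disc or spoiled the colour match.
  - The first wrist view after I backed off cut the disc short, so I took a second one.
  - The two cameras' first fits of the recess centre differed by about 5 mm, and I aimed between them.

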